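# Snap the two silver pocket watches shut

### The job

The two silver pocket watches on the repair bench are finished: press the front cover of each one down until its catch snaps and holds it fully shut. The gold pocket watch is still being worked on, so leave its cover standing open.

Things in the scene. Friction and masses are not known exactly. Their poses are not given: they have to be found in the camera images.
- silver_white: silver pocket watch, white dial, face up in a round black weighted holder (76 across, 22 high, 2 kg) standing on the bench. Origin: underside centre; z up. Case 54 across. Round silver cover (53 across, 4 thick), hinge line along own y at x=+27, z=36 mm; free edge 54 mm from it comes down at x=-27, and the shut cover's level top is at z=39. Catch, crown and bow at -x side, out to x=-63, none above z=39. To be shut.
- cover_white (a joint): hinge angle of the white-dial silver watch's cover, rad: 0 = flat shut, grows as its free edge rises; starts at 0.55 to 0.95 (edge 65 to 80 mm above bench). Spring and friction resist with about 2 N at the free edge; near 0.16 the lip meets the catch, which takes some 9 N at the edge (13 N at x=-10), snaps past by 0.05 and stays at 0. Released earlier it springs up to 0.3 or more.
- silver_blue: silver pocket watch, dark blue dial, face up in a round black weighted holder (76 across, 22 high, 2 kg) standing on the bench. Origin: underside centre; z up. Case 54 across. Round silver cover (53 across, 4 thick), hinge line along own y at x=+27, z=36 mm; free edge 54 mm from it comes down at x=-27, and the shut cover's level top is at z=39. Catch, crown and bow at -x side, out to x=-63, none above z=39. To be shut.
- cover_blue (a joint): hinge angle of the blue-dial silver watch's cover, rad: 0 = flat shut, grows as its free edge rises; starts at 0.55 to 0.95 (edge 65 to 80 mm above bench). Spring and friction resist with about 2 N at the free edge; near 0.16 the lip meets the catch, which takes some 9 N at the edge (13 N at x=-10), snaps past by 0.05 and stays at 0. Released earlier it springs up to 0.3 or more.
- gold_watch: gold pocket watch, white dial, face up in a round black weighted holder (76 across, 22 high, 2 kg) standing on the bench. Origin: underside centre; z up. Case 54 across. Round gold cover (53 across, 4 thick), hinge line along own y at x=+27, z=36 mm; free edge 54 mm from it comes down at x=-27, and the shut cover's level top is at z=39. Catch, crown and bow at -x side, out to x=-63, none above z=39. To be left open.
- cover_gold (a joint): hinge angle of the gold watch's cover, rad: 0 = flat shut, grows as its free edge rises; starts at 0.55 to 0.95 (edge 65 to 80 mm above bench). Same mechanism as on the silver watches. Must stay open.
Mind the look-alikes: they are no part of the job. What is shaped like the silver_white but red is not meant.

How it is judged:
By the outcome, as a careful person would: the job done as asked, in the order asked, and still so for the second after the job is handed in, with the robot touching nothing.
It also fails if it takes over 38 s, if anything falls off the work surface, if the arm or the gripper's body presses on something with over 40 N, if the wrist force passes 120 N, or if a joint passes its speed limit or range.

### The arm

A 7-joint arm with a two-finger parallel gripper is mounted at the origin on the work surface. World frame = base frame: x ahead of the robot, y to its left, z up, the work surface at z = 0. Lengths are in m, angles in degrees, forces in N, time in s.
With the tool pointing down it reaches from about 0.425 to 0.95 m from the base axis. Payload 16.7 kg.
Tool frame: the origin (TCP) lies on the centre line of the jaws, within the pads' length; the fingertips stand 11 mm ahead of it and the grasp point (between the pads) lies 8 mm behind it; x points along the fingers, y is the direction in which the jaws open and shut, and the axes are right-handed (so a half turn about x gives the same grasp; the last joint's range is limited). The gripper opens to 94 mm and grips with 3 to 60 N. Pads are 16 mm wide; open, the fingers measure 119 mm over their backs; the gripper's body (75 mm by 177 mm) begins 78 mm behind the grasp point.
Start: joints at [-85.17, 24.414, 4.234, 92.017, -1.954, 63.644, -3.845], TCP at [0.156, 0.657, 0.196] pointing down, gripper open.
Joint ranges: [-163.25, 163.25], [-28.42, 122.38], [-70.27, 78.77], [12.13, 141.07], [-58.53, 238.53], [9.26, 117.41], [-156.51, 156.51]. Speed limits (degrees/s): [108.29, 108.29, 136.94, 136.94, 172.46, 172.46, 172.46].

### API

Orientations are given as a 3x3 rotation matrix whose columns are the frame's x, y, z axes.
In Python, from rig import env, read_state, cams, hand_in gives the robot as it stands. The module is installed in compiled form; this text tells all that it offers. Calls block until the motion is done:
- env.goto(position, orientation): joint-space move of the TCP to a pose.
- env.line_to(position, ori=None, rate=0.15, guard=None): straight line of the TCP; ori=None keeps the orientation; rate is the mean speed in m/s. With guard (N) it stops when the force on the tool has changed by that much, and returns True; else False.
- env.set_joints(angles): joint-space move.
- env.open_jaws() and env.grasp(newtons=None): open the fingers fully, or close them until they stop; newtons is the grip in N (None keeps the last).
- env.pause(seconds).
- env.solve_ik(position, orientation): joint angles nearest the present ones, or None.
- read_state(): the state.
- cams.camera(name): name is "side" or "top"; returns a dict with "color" (420x560x3 uint8, blue, green, red), "intrinsics" (3x3 intrinsics, pixels), "rvec" (rotation vector, rad) and "tvec" (3), from world to camera coordinates, as OpenCV has them. Camera axes: x right, y down, z forward; pixel columns grow to the right and rows downward; lengths in m; the calibration is good to about 2 mm. A picture is of the moment at which its call begins. There is no depth.
A pose or a line that the arm cannot do raises env.PlanningError and nothing moves.
- hand_in(): hands the job in, once; it reports no verdict.
The state is a dict: "time_s": time; "joint_positions": joint angles; "dq": joint speeds; "tau": joint torques, N m; "position": TCP position; "tcp_rot": TCP orientation; "wrist_force": force on the tool from outside, world axes, zero at the start; "ft_torque": the same for the moment, N m; "opening": finger opening in m.
Only numpy, scipy, OpenCV 4.12 (cv2) and the standard library are available. Lean on these libraries where they do the work, as an engineer would, in place of code of your own. Each camera call takes 0.05 s, during which the arm holds its last target. There are 200 camera calls.

## Working session

There is one attempt and no reset: what is moved stays moved. The work goes in short steps, each a Python script; the robot and the scene stay as the last script left them, time stands still between calls to the robot, and variables do not carry over. Pictures are saved under pics/ and viewed, about 8 in all and at most 12, crops included, and the job is handed in when it is done.

```bash
mkdir -p pics
python3 - <<'E'
from rig import env, read_state, cams
import cv2,numpy as np
for n in("top","side"):
    c=cams.camera(n); cv2.imwrite(f"pics/{n}0.png",cv2.resize(c["color"],(800,600)) if 0 else c["color"])
    R=cv2.Rodrigues(np.array(c["rvec"]))[0]; print(n,np.round(c["intrinsics"],1).tolist(),np.round(-R.T@np.ravel(c["tvec"]),3),np.round(R,2).tolist())
s=read_state();print(s["time_s"],s["opening"],s["position"],np.round(s["tcp_rot"],2).tolist())
E
```

```text
top [[449.3, 0.0, 280.4], [0.0, 449.3, 211.0], [0.0, 0.0, 1.0]] [0.406 0.024 1.061] [[-0.0, -1.0, 0.01], [-0.99, 0.0, -0.11], [0.11, -0.01, -0.99]]
side [[386.4, 0.0, 274.8], [0.0, 386.4, 206.3], [0.0, 0.0, 1.0]] [ 0.232 -0.537  0.577] [[0.9, -0.43, -0.0], [-0.28, -0.58, -0.77], [0.33, 0.69, -0.64]]
0.1 0.09411553214195566 [0.15631619 0.65620878 0.19494988] [[-0.0, 0.23, 0.97], [-0.0, 0.97, -0.23], [-1.0, -0.0, 0.0]]
```

View pics/top0.png

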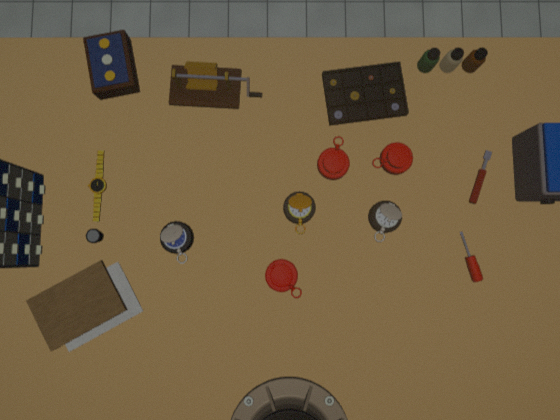

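View pics/side0.png

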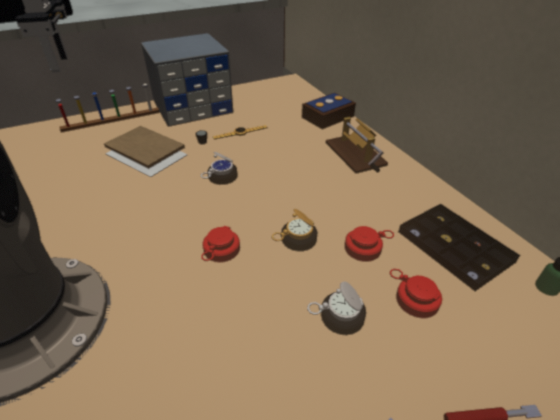

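The top picture shows three candidates with lids up: blue dial and silver lid at (177,237), white dial and silver lid at (385,216), and gold at (299,208), plus three red look-alikes. I'll confirm in enlarged crops.

Run:
```python
import cv2,numpy as np
t=cv2.imread("pics/top0.png");s=cv2.imread("pics/side0.png")
def crop(im,x,y,w=56,h=56):
    c=cv2.resize(im[y:y+h,x:x+w],(400,300) if 0 else (392,392),interpolation=cv2.INTER_CUBIC)
    for i in range(0,w,10):
        cv2.putText(c,str(x+i),(i*7,8),0,.3,(0,255,0));cv2.line(c,(i*7,0),(i*7,392),(0,255,0),1) if 0 else cv2.line(c,(i*7,10),(i*7,16),(0,255,0),1)
        cv2.putText(c,str(y+i),(0,i*7+4),0,.3,(0,255,0));cv2.line(c,(20,i*7),(26,i*7),(0,255,0),1)
    return c
cv2.imwrite("pics/c_top.png",np.hstack([crop(t,150,212),crop(t,358,192)]))
cv2.imwrite("pics/c_side.png",np.hstack([crop(s,195,140),crop(s,305,275,63,63)[:392,:392]]))
```

```text
(no output)
```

View pics/c_top.png

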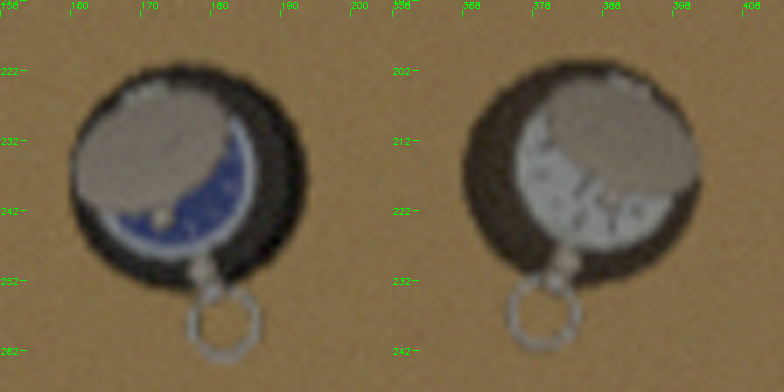

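View pics/c_side.png

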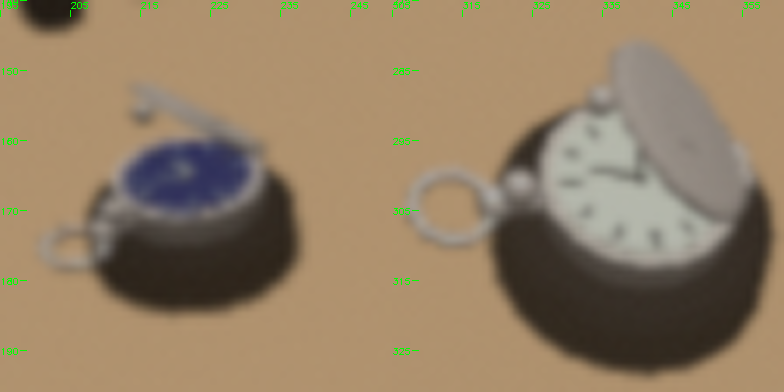

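Confirmed: the left pair shows the silver lid over a dark blue dial (case centre about (175,237), bow (182,258)), and the right pair shows the silver lid over a white dial (case (387,216), bow (380,237)). The gold and red watches are elsewhere. I'll triangulate with the side view.

```bash
cat > h.py <<'E'
from rig import env, read_state, cams
import cv2,numpy as np
def ray(c,uv,z):
    R=cv2.Rodrigues(np.array(c["rvec"]))[0]; C=-R.T@np.ravel(c["tvec"])
    d=R.T@np.linalg.inv(c["intrinsics"])@np.array([*uv,1.]); return (C+d*(z-C[2])/d[2])[:2]
def frame(o,yaw):
    c,s=np.cos(yaw),np.sin(yaw); ex=np.array([c,s,0]);ey=np.array([-s,c,0]);dn=np.array([0,0,-1.])
    ori=np.column_stack([dn,ey,np.cross(dn,ey)])
    P=lambda x,ztip:np.array([*o,0])+ex*x+np.array([0,0,ztip+.011])
    return P,ori
E
python3 - <<'E'
from h import *
T=cams.camera("top");S=cams.camera("side")
D={"blue":[(174.9,237.4),(181.9,258.1),(221.4,165),(205.6,175.2)],"white":[(387.3,216),(379.7,236.7),(345.7,304.7),(314.5,308)]}
for k,(a,b,c,d) in D.items():
    A=ray(T,a,.034);C=ray(S,c,.034)
    for B in(ray(T,b,.03),ray(S,d,.03)):
        v=(A if B is not None else A)-B; print(k,A,C,"bow",B,"len",np.hypot(*v),"yaw",np.degrees(np.arctan2(v[1],v[0])))
    v=A-ray(T,b,.03);P,o=frame(A,np.arctan2(v[1],v[0]));
    for z in(.14,.038): print(env.solve_ik(P(-.012,z),o))
E
```

```text
blue [0.45523894 0.25804385] [0.45732123 0.25556896] bow [0.40823682 0.24197602] len 0.0496726830868343 yaw 18.873170372147435
blue [0.45523894 0.25804385] [0.45732123 0.25556896] bow [0.4092372  0.23589719] len 0.05105522148809851 yaw 25.70760785727468
[-49.16516586  12.01317865  13.89928453 116.08894875  -3.62318691
  52.29531882  75.53208734]
[-46.1219144   20.53000862  10.87882332 120.55958272  -5.98517549
  39.40285714  77.58567683]
white [ 0.50332105 -0.22859604] [ 0.50535007 -0.23357056] bow [ 0.45597596 -0.21077214] len 0.05058902437235685 yaw -20.6297383037869
white [ 0.50332105 -0.22859604] [ 0.50535007 -0.23357056] bow [ 0.45652511 -0.21428908] len 0.04893413345087673 yaw -17.000007024804816
[-33.85041206  29.47730528  68.9542562  114.38859664 -32.53552136
  58.6399887  120.04044142]
[ -7.02677476  25.37841765  30.83769525 117.78680234 -19.28891261
  41.68940213 105.33246371]
```

```bash
cat >> h.py <<'E'
def press(o,yaw):
    P,R=frame(o,np.radians(yaw))
    env.goto(P(0,.2),R); env.line_to(P(0,.095),rate=.2)
    print("hit",env.line_to(P(-.012,.052),rate=.06,guard=25),read_state()["wrist_force"])
    for z in(.044,.041,.0395,.0385):
        h=env.line_to(P(-.012,z),rate=.03,guard=30); s=read_state()
        print(z,h,s["position"][2]-.011,np.round(s["wrist_force"],1))
        if h: break
    env.line_to(P(-.012,.2),rate=.25); print(read_state()["time_s"],read_state()["wrist_force"])
    T=cams.camera("top");S=cams.camera("side");return T["color"],S["color"]
E
python3 - <<'E'
from h import *
p=read_state()["position"]; env.grasp(20)
env.line_to([p[0],p[1],.3],rate=.25)
t,s=press((.456,.257),20.5)
f=lambda i,x,y:cv2.resize(i[y:y+80,x:x+80],(400,400),interpolation=cv2.INTER_CUBIC)
cv2.imwrite("pics/blue1.png",np.hstack([f(t,140,200),f(s,180,125)]))
E
```

```text
hit False [ 0.2114692  -0.83541591 -0.90865274]
0.044 False 0.043839912693528924 [-0.2 -0.3  0.4]
0.041 False 0.040874784971951614 [ 0.5 -0.1  0.2]
0.0395 False 0.03943364037538148 [-0.7 -0.9  0.1]
0.0385 False 0.038452415929274356 [-0.8 -0.9  1. ]
7.5583 [-0.35768758  0.56641514 -0.56711773]
```

View pics/blue1.png

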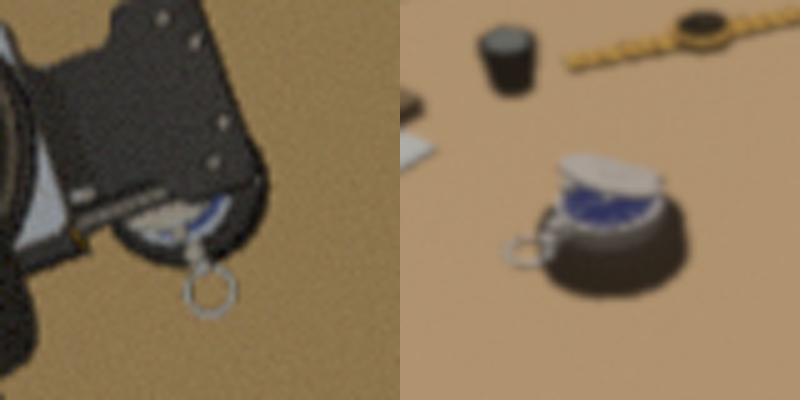

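Run:
```python
from h import *
s=read_state();print(s["opening"],s["position"],s["time_s"],np.round(s["tcp_rot"],2).tolist(),s["joint_positions"])
c=cams.camera("side")["color"];cv2.imwrite("pics/s2.png",c[:300])
```

```text
0.0004936414358014067 [0.44403598 0.25228028 0.20936681] 7.6583 [[-0.0, -0.35, 0.94], [-0.0, 0.94, 0.35], [-1.0, -0.0, -0.0]] [-53.66032486   8.19166357  18.7041006  112.67838182  -3.00615592
  59.73814404  76.88869914]
```

View pics/s2.png

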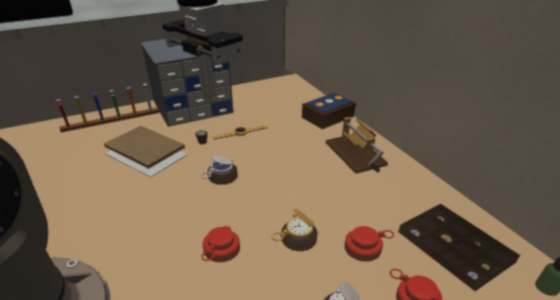

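The gripper was shut and on target, yet there was almost no force, and the lid now stands at about 0.4 rad. I'll go down again and look with the finger at the lid, with the expected tip projected into the picture.

```bash
cat >> h.py <<'E'
def view(tag,half=50):
    out=[]
    s=read_state(); tip=np.array(s["position"])-[0,0,.011]
    for n in("top","side"):
        c=cams.camera(n); im=c["color"].copy()
        uv=cv2.projectPoints(tip.reshape(1,3),np.array(c["rvec"]),np.array(c["tvec"]),c["intrinsics"],None)[0].ravel()
        x,y=max(0,int(uv[0])-half),max(0,int(uv[1])-half)
        k=cv2.resize(im[y:y+2*half,x:x+2*half],(400,400),interpolation=cv2.INTER_CUBIC)
        f=200/half; cv2.circle(k,(int((uv[0]-x)*f),int((uv[1]-y)*f)),3,(0,255,0),-1); out.append(k); print(n,uv,x,y)
    cv2.imwrite(f"pics/{tag}.png",np.hstack(out)); print(s["time_s"],tip,np.round(s["wrist_force"],1))
E
python3 - <<'E'
from h import *
P,R=frame((.456,.257),np.radians(20.5))
env.line_to(P(-.012,.07),rate=.25)
for z in(.06,.05,.044):
    h=env.line_to(P(-.012,z),rate=.06,guard=30);print(z,h,np.round(read_state()["wrist_force"],1))
view("mid",40)
E
```

```text
0.06 False [ 0.8 -0.3  0.2]
0.05 False [ 0.   0.  -0.3]
0.044 False [-0.8 -1.  -0.5]
top [176.21520483 241.92504003] 136 201
side [216.5587691  163.59733815] 176 123
9.2583 [0.44456319 0.25265365 0.04364326] [-0.8 -1.  -0.5]
```

View pics/mid.png

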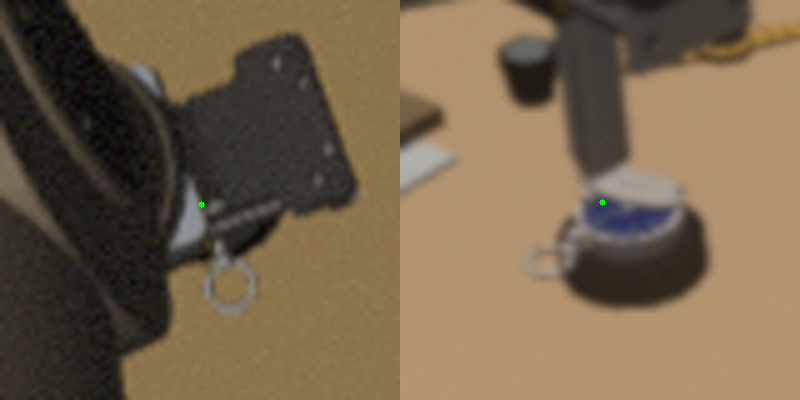

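The tip appears about 4–5 px (roughly 15 mm) higher than nominal, resting on the lid. So the fingertip seems to sit higher than stated, and I never reached the catch. I'll continue down in small force-guarded steps.

Run:
```python
from h import *
P,R=frame((.456,.257),np.radians(20.5))
for z in(.040,.037,.034,.031):
    h=env.line_to(P(-.012,z),rate=.05,guard=25);s=read_state();print(z,h,np.round(s["position"][2]-.011,4),np.round(s["wrist_force"],1))
    if h:break
view("mid2",40)
```

```text
0.04 False 0.0398 [ 0.1 -0.8 -0.1]
0.037 False 0.0368 [ 0.1 -0.5  1. ]
0.034 False 0.0338 [ 0.7  0.1 -0.1]
0.031 False 0.0308 [-0.2  0.2  0.4]
top [177.43286959 242.0534913 ] 137 202
side [217.13480891 167.84679926] 177 127
10.3583 [0.44474512 0.25274886 0.03082958] [-0.2  0.2  0.4]
```

View pics/mid2.png

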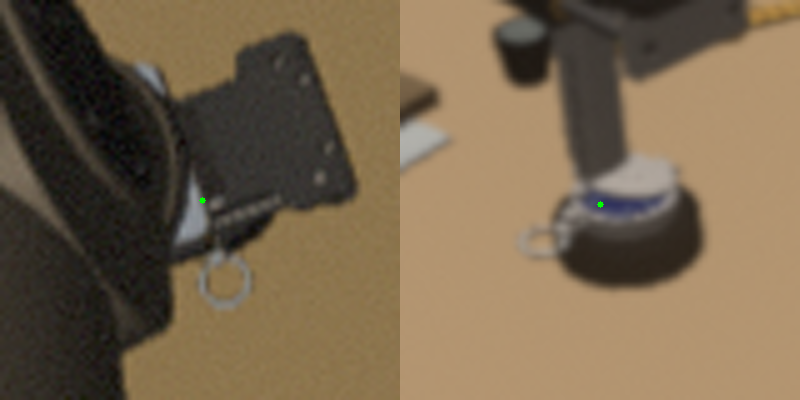

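The lid is going down with the finger, now close to the catch, but the wrist sensor reads nothing. I'll continue in 1 mm steps and also watch joint torques and tracking lag.

Run:
```python
from h import *
P,R=frame((.456,.257),np.radians(20.5))
t0=np.array(read_state()["tau"])
for i in range(12):
    z=.030-.001*i
    h=env.line_to(P(-.012,z),rate=.03,guard=25);s=read_state();print(round(z,4),h,"lag mm",np.round(1e3*(s["position"][2]-.011-z),2),np.round(s["wrist_force"],1),np.round(np.array(s["tau"])-t0,1))
    if h or abs(s["position"][2]-.011-z)>.0015 or np.abs(np.array(s["tau"])-t0).max()>12:break
view("mid3",40)
```

```text
0.03 False lag mm -0.02 [-0.5  0.2 -0.3] [ 0.  -0.1  0.  -0.1 -0.  -0.1  0. ]
0.029 False lag mm -0.06 [-0.8 -0.5  0.3] [ 0.  -0.2  0.1  0.  -0.  -0.1  0. ]
0.028 False lag mm -0.06 [-0.4 -0.7  0.2] [ 0.  -0.3  0.1  0.1 -0.  -0.1  0. ]
0.027 False lag mm -0.07 [ 0.1 -0.4  0.7] [ 0.  -0.4  0.1  0.2 -0.  -0.1  0. ]
0.026 False lag mm -0.05 [0.5 0.5 0.6] [ 0.  -0.5  0.1  0.4 -0.  -0.1  0. ]
0.025 False lag mm -0.03 [-1.3 -0.9  3.4] [ 0.1  0.5  0.1  0.4  0.  -0.5  0. ]
0.024 False lag mm -0.03 [-1.7  0.2  4.7] [ 0.2  0.7  0.2  0.1  0.1 -0.9  0. ]
0.023 False lag mm -0.08 [-3.2 -1.8  3.8] [ 0.4  0.4  0.5 -0.6  0.1 -1.3  0. ]
0.022 False lag mm -0.06 [-2.3 -0.6  2.3] [ 0.1 -0.3  0.3  0.1  0.  -0.8  0. ]
0.021 False lag mm -0.04 [ 0.7  0.1 -0.8] [-0.1 -1.3  0.1  1.  -0.   0.1  0. ]
0.02 False lag mm -0.06 [0.3 0.3 0.2] [-0.  -1.3  0.1  1.  -0.   0.   0. ]
0.019 False lag mm -0.07 [ 0.  -0.1 -0. ] [-0.  -1.4  0.2  1.1 -0.   0.   0. ]
top [178.55889383 242.24322982] 138 202
side [217.60424887 171.75622639] 177 131
13.4583 [0.44474485 0.25278311 0.0189288 ] [ 0.  -0.1 -0. ]
```

View pics/mid3.png

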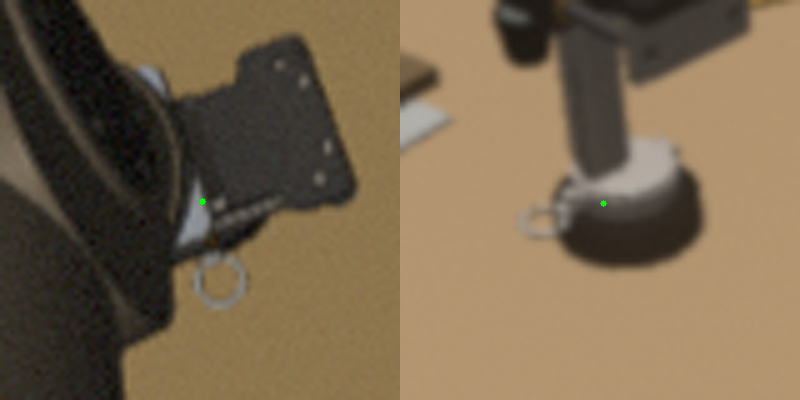

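Force rose to about 5 N, then dropped to zero, and the lid looks flat. I'll lift away and check.

Run:
```python
from h import *
P,R=frame((.456,.257),np.radians(20.5))
env.line_to(P(-.012,.12),rate=.25)
t=cams.camera("top")["color"];s=cams.camera("side")["color"]
f=lambda i,x,y:cv2.resize(i[y:y+66,x:x+66],(400,400),interpolation=cv2.INTER_CUBIC)
cv2.imwrite("pics/blue4.png",np.hstack([f(s,187,95),f(s,187,130)]));print(read_state()["time_s"])
```

```text
14.2083
```

View pics/blue4.png

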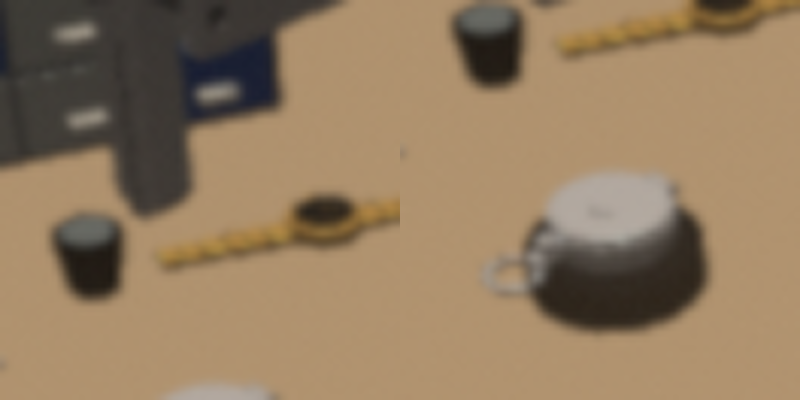

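Blue is shut and latched flat; the lid shows no gap. The snap point implies the real tip is about 19–20 mm above my nominal. I'll check this for a lateral error against the tip pixel in that picture, about (211.8,130.1), then do white.

Run:
```python
from h import *
c=cams.camera("side");p=np.array(read_state()["position"])
for d in(-.011,.004,.008):
    print(d,cv2.projectPoints((p+[0,0,d]).reshape(1,3),np.array(c["rvec"]),np.array(c["tvec"]),c["intrinsics"],None)[0].ravel())
c2=cams.camera("side")["color"]
# white watch unchanged?
print(ray(c,(345.7,304.7),.034))
```

```text
-0.011 [213.19307882 136.9008175 ]
0.004 [212.50444311 131.22796899]
0.008 [212.3183189  129.69471364]
[ 0.50535007 -0.23357056]
```

Lateral position is good to about 1 mm, and the height offset is about +18 mm. Now the white watch, with that correction.

Run:
```python
from h import *
O=.019
P,R=frame((.5043,-.2305),np.radians(-19.5)); Q=lambda x,z:P(x,z-O)
p=np.array(read_state()["position"]); env.line_to(p+[0,0,.1],rate=.25)
env.goto(Q(0,.2),R); env.line_to(Q(0,.1),rate=.2)
def st(z,h): s=read_state();print(z,h,np.round(s["position"][2]-.011+O-z,4),np.round(s["wrist_force"],1))
st(.055,env.line_to(Q(-.012,.055),rate=.05,guard=25))
for z in np.arange(.050,.0379,-.0015):
    h=env.line_to(Q(-.012,z),rate=.03,guard=30);st(z,h)
    if h:break
env.line_to(Q(-.012,.15),rate=.25)
s=cams.camera("side")["color"];f=lambda i,x,y:cv2.resize(i[y:y+100,x:x+100],(400,400),interpolation=cv2.INTER_CUBIC)
cv2.imwrite("pics/white1.png",np.hstack([f(s,290,250),f(s,250,180)]));print(read_state()["time_s"])
```

```text
0.055 False 0.0002 [-1.1 -0.4  0.2]
0.05 False -0.0001 [-0.8  0.8 -0.2]
0.0485 False -0.0001 [-0.2  0.1  0.3]
0.047 False -0.0001 [-0.2  0.8  0.2]
0.0455 False -0.0001 [-0.2  0.3 -0.2]
0.044 False -0.0 [-1.2 -0.2  2.7]
0.042499999999999996 False -0.0001 [-2.4  0.3  3.6]
0.040999999999999995 False -0.0 [-1.3  0.5  2.3]
0.03949999999999999 False -0.0001 [-0.1 -0.5  0.1]
0.03799999999999999 False -0.0001 [-1.1 -0.2  0.2]
21.3333
```

View pics/white1.png

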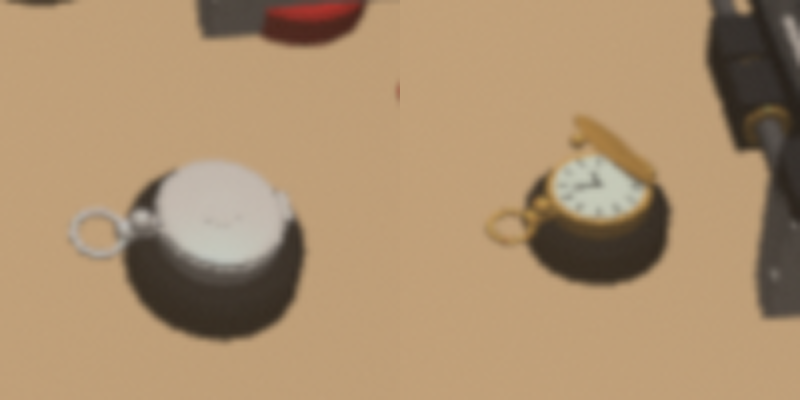

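White is shut flat and gold still stands open. I'll use the last picture to check blue again, with the arm raised clear.

Run:
```python
from h import *
p=np.array(read_state()["position"]); env.line_to(p+[0,0,.08],rate=.2)
cv2.imwrite("pics/fin.png",cv2.resize(cams.camera("side")["color"][130:350,180:400],(600,600),interpolation=cv2.INTER_CUBIC));print(read_state()["time_s"])
```

```text
21.9333
```

View pics/fin.png

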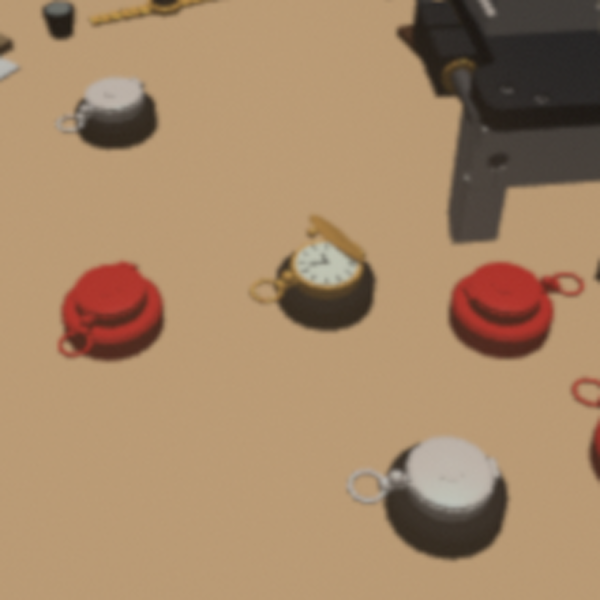

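Both silver covers are shut, gold is open, the red ones are untouched, and the arm is clear.

```bash
python3 -c "
from rig import hand_in; hand_in()"
```

```text
the job is handed in; nothing more can be done
```

I pressed both silver watch covers (blue dial first, then white) down past their catches with the closed fingertips and handed the job in at about 22 s. The last picture shows both silver covers flat shut, the gold cover still open, the red watches untouched and the arm clear.

- **First blue press fell short:** the cover was left ajar at about 0.4 rad. The pictures showed the fingertips about 18 mm higher than I computed from the reported TCP and the stated 11 mm. I corrected for that offset, and the second blue press and the white press both worked.
- **Force reading disagreed:** the sampled force rose only to about 4–5 N before dropping to zero, not the 9–13 N stated. I sampled only between steps, so I probably missed the peak. That the catches hold is judged from the pictures: neither cover sprang back after release.

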